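# Shut and bayonet-lock the air filter housing

### The arm

A 6-joint arm with a two-finger parallel gripper is mounted at the origin on a cart in front of the work surface, level with it; the furniture and walls round the work are solid. World frame = base frame: x ahead of the robot, y to its left, z up, the work surface at z = 0. Lengths are in m, angles in rad, forces in N, time in s.
With the tool pointing down it reaches from about 0.35 to 1 m from the base axis. Payload 7.1 kg.
Tool frame: the origin (TCP) lies at the very end of the fingers, on their centre line; the grasp point (between the pads) lies 19 mm behind it (arm.grip_point_offset is the z of the grasp point in the tool frame, in m); z points along the fingers, y is the line along which they close (so a half turn about z gives the same grasp; the last joint's range is limited). The gripper opens to 85 mm and grips with 20 to 120 N. Pads are 22 mm wide; open, the fingers measure 114 mm over their backs; the gripper's body (76 mm by 85 mm) begins 54 mm behind the grasp point. The pads swing forward as they close: fully open they stand 13 mm farther back than shut.
Start: joints at [-1.201, 0.423, 1.63, -0, 1.089, -0.019], TCP at [0.237, -0.578, 0.231] pointing down, gripper open.
Joint ranges: [-3, 3], [-0.9, 2.11], [0.09, 2.58], [-1.31, 4.45], [0.11, 2.69], [-2.54, 2.54]. Speed limits (rad/s): [2.39, 2.39, 3.01, 3.14, 3.14, 3.14].

### API

Orientations are given as a 3x3 rotation matrix whose columns are the frame's x, y, z axes.
In Python, from bench import arm gives the robot as it stands.
- The arm moves only by the tool jog_arm, never from a script. Its arguments are lists of equal length, an entry for each row: "hand": the closure, from 0 (fully open) to 1 (shut); "xyz": the shift along the tool's x, y, z in mm, a list of three; "twist": the turn, a rotation vector about the tool's x, y, z in degrees, a list of three. A call has 1 to 20 rows; each row shifts and turns the commanded pose from where the row before left it, along the tool's axes as they then stand; what a row does not reach is not made up. A row lasts 1/12 s, in which the tool goes at most 41.7 mm and 7.16 degrees, less where a joint would pass 70% of its speed; a pose out of reach is approached as far as the arm can. A call is refused whole if a number of a shift passes 41.7 or a number of a turn 7.16, either way. A call with a gripper value outside its range is refused whole. The fingers move at their own pace and stop on an object; "squeeze" is the grip in N (left out, the last holds). Time passes only in rows, so rows that do not move let the fingers close. It gives the time, the measured TCP pose, the force, the opening and the grip force at its end, in the units of the state.
- arm.observe(): the state, without advancing time (a new reading comes with each control period).
- arm.grab_frame(name): name is "scene" or "top" or "wrist"; returns (picture, depth): 400x640x3 uint8, blue, green, red; 400x640 float32, m along the optical axis (not along the pixel's ray), 0 where there is no reading.
- arm.get_calibration(name): a dict with "fovy" (degrees; the focal length in pixels is half the picture's height over the tangent of half this angle, whatever the lens; pixels are square), "cx", "cy" (the principal point, pixels), "extrinsics" (4x4, takes a point from camera to world coordinates). Camera axes: x right, y up, looking along -z (the intrinsics and any distortion apply to the point x, -y, -z); pixel columns grow to the right and rows downward; lengths in m; the calibration is good to about 2 mm. A picture is of the moment at which its call begins: read the wrist's pose just before it. get_calibration takes no time and is no camera call; for the wrist camera it gives the pose at the moment of the call.
- arm.finish_job(): hands the job in; it is judged then, once.
The state is a dict: "t": time; "joint_pos": joint angles; "dq": joint speeds; "tau": joint torques, N m; "ee_pos": TCP position; "eef_rot": TCP orientation; "ft_force": force on the tool from outside, world axes, zero at the start; "ft_torque": the same for the moment, N m; "width": opening from 0.0 (shut) to 1.0 (fully open); "grip_force": force on a finger pad.
Only numpy, scipy, OpenCV 4.12 (cv2) and the standard library are available. Lean on these libraries where they do the work, as an engineer would, in place of code of your own. Each camera call takes 0.05 s, during which the arm holds its last target. There are 200 camera calls.

### The job

Swing the cover of the blue air filter housing shut, then lock it: push its round black handle straight down against the spring, turn it a quarter turn clockwise while it is held down, and let go so that it springs up into its seat and holds the cover. Leave the other things on the bench where they are.

Things in the scene. Friction and masses are not known exactly. Their poses are not given: they have to be found in the camera images.
- housing: blue open-topped air filter housing, 150 x 150 mm, 78 mm high, bolted down on a dark foot plate 156 (x) x 190 (y) mm; brass ports stick out of its +x and -x faces to 95 mm from the centre at height 45 mm. Origin: centre of its underside on the bench, z up. Its grey cover is hinged along the top of the +y wall: hinge line parallel to x at y = +75 mm, z = 78 mm
- cover (a joint): cover angle, rad: 0 = shut (level), 1.57 = upright; starts open at 1.2 to 1.5. Plate 154 (x) x 152 mm, 6 mm thick, the handle on its outer face (looking to the housing's +y when open, up when shut). Stiff damped hinge: stays where left above about 1.1 rad, below that sinks slowly shut or nearly; under 5 N at the lip moves it
- cover_lip (a point): middle of the outer face of the finger lip, a tongue 70 (x) mm wide, 5 mm thick, that sticks out 22 mm past the cover's free edge; the point is 164 mm from the hinge line. z axis out of the outer face, -y axis away from the hinge. Pushing the outer face here swings the cover shut
- handle (a point): centre of the flat top of the black handle's disc (84 mm diameter, 11 thick), on its turning axis, 75 mm from the hinge line; with the cover shut on the housing's vertical axis, 116 mm above the bench if not pushed in. z out of the cover. Along this frame's x a black rib crosses the disc: 78 long, 14 wide, 26 mm high, two white ticks. Press the disc anywhere; push, straddle or grip the rib
- handle_end (a point): point inside one end of the rib, 36 mm from the turning axis and 13 mm above the disc's top
- turn (a joint): handle angle, rad, growing clockwise seen from above the shut cover: 0 = unlocked (rib parallel to the housing's x axis, at the red dots; starts within 0.07), 1.57 = locked (rib parallel to its y axis, at the green dots), stop at 1.75. With the cover shut it turns only while pushed in 11 mm or more; seated it rests between about 1.40 and 1.75
- press (a joint): how far the handle is pushed in, m: 0 = sprung fully out, stop at 0.014. Spring about 6 N at the start, 12 N at the stop. Hold it at 0.011 to 0.014 while turning; let go between the two ends it stays at about 0.0105, not locked; seated in the lock it has sprung up to about 0.0065
- grease_tub: loose bystander: black tub with yellow-green lid, 70 mm diameter, 74 mm high; origin centre of its underside
- cassette: loose bystander: grey bicycle cassette, 128 mm diameter, 29 mm high; origin centre of its underside
- tape_yellow: loose bystander: roll of yellow tape, 75 mm diameter, 19 mm high; origin centre of its underside

How it is judged:
On the way, in this order (a step that is already met when the one before it is completed fails the run):
1. the cover is shut, with the handle not yet turned (value of joint cover below 0.04 rad and value of joint turn below 0.4 rad), for 0.1 s.
2. with the cover shut, the handle is turned a quarter turn (value of joint cover below 0.04 rad and value of joint turn above 1.3 rad), for 0.05 s.
At the end, for the whole second after the job is handed in: The cover is shut (under 0.03 rad), the handle is turned at least 1.35 rad clockwise and has sprung up into its seat (pushed in between 4 and 8.5 mm), at rest (value of joint cover below 0.03 rad and value of joint turn above 1.35 rad and value of joint press between 0.004 and 0.0085 m and velocity of joint each of turn, cover below 0.05 rad/s); the robot touches nothing.
It fails at once if a loose bystander is shifted by more than 30 mm (distance of any of grease_tub, cassette, tape_yellow from where it was at the start of the episode above 0.03 m).
It fails at once if the handle is forced round without being pushed in (value of joint cover below 0.1 rad and value of joint turn between 0.4 and 1.2 rad and value of joint press below 0.008 m).
It also fails if it takes over 45 s, if anything falls off the work surface, if the arm or the gripper's body presses on something with over 40 N, if the wrist force passes 120 N, or if a joint passes its speed limit or range.

## Working session

There is one attempt and no reset: what is moved stays moved. The work goes in short steps, Python scripts to look and compute and a tool call to move; the robot and the scene stay as the last step left them, time stands still between calls to the robot, and variables do not carry over. Pictures are saved under pics/ and viewed, at most 10 in all, crops included, and the job is handed in when it is done.

Besides the shell and the picture viewer there is one more tool, called after ">>>" as name(argument=value, ...) on one line, values as JSON. jog_arm: Moves the arm, as the interface text tells. Its arguments: {"type":"object","properties":{"hand":{"type":"array","items":{"type":"number"}},"xyz":{"type":"array","items":{"type":"array","items":{"type":"number"}}},"twist":{"type":"array","items":{"type":"array","items":{"type":"number"}}},"squeeze":{"type":"number"}},"required":["hand","xyz","twist"]}

```bash
mkdir -p pics
cat > h.py <<'E'
import numpy as np, cv2
from bench import arm
def cloud(n):
    c=arm.get_calibration(n); im,d=arm.grab_frame(n)
    f=200/np.tan(np.radians(c["fovy"])/2); v,u=np.mgrid[0:400,0:640]
    P=np.stack([(u-c["cx"])/f*d,-(v-c["cy"])/f*d,-d],-1); E=np.array(c["extrinsics"])
    return im,d,P@E[:3,:3].T+E[:3,3],c
E
python3 - <<'E'
from h import *
for n in("scene","top"):
    im,d,W,c=cloud(n); cv2.imwrite(f"pics/{n}0.png",im); np.savez(f"{n}0.npz",im=im,d=d,W=W)
    print(n,{k:c[k] for k in c if k!="extrinsics"},np.round(c["extrinsics"],3).tolist())
s=arm.observe();print(s["t"],s["ee_pos"],np.round(s["eef_rot"],3).tolist(),s["ft_force"])
E
```

```text
scene {'fovy': 51.44169555414464, 'cx': 313.47593870158937, 'cy': 198.95016843837038} [[-0.673, 0.358, -0.647, -0.218], [-0.739, -0.333, 0.585, 0.671], [-0.006, 0.872, 0.489, 0.663], [0.0, 0.0, 0.0, 1.0]]
top {'fovy': 46.46480355237834, 'cx': 324.38210763862895, 'cy': 192.81160345896166} [[-0.016, 0.998, -0.064, 0.441], [-1.0, -0.014, 0.021, 0.028], [0.02, 0.065, 0.998, 1.397], [0.0, 0.0, 0.0, 1.0]]
0.1 [ 0.2367696  -0.57787436  0.23061607] [[0.925, 0.379, -0.001], [0.379, -0.925, 0.001], [0.0, -0.001, -1.0]] [-0.25927874  0.23463256  0.32065702]
```

View pics/scene0.png

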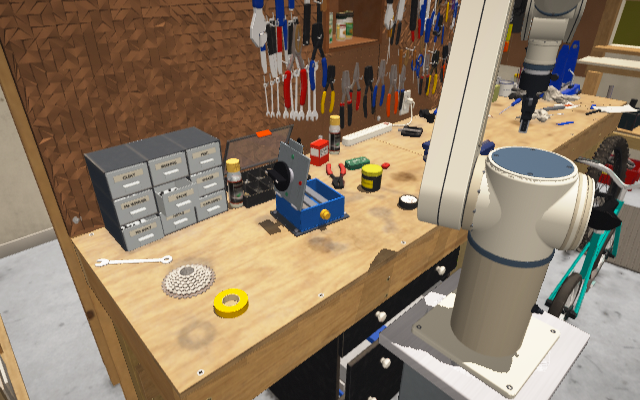

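View pics/top0.png

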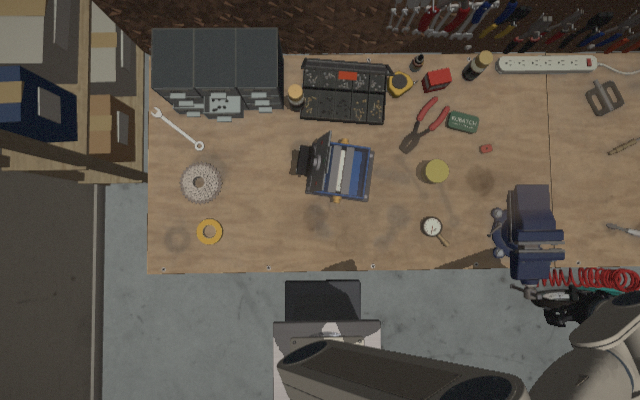

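The pictures show the blue housing near the middle of the bench, top view about (340,170), with the cover open toward image left (world +y). The tub is at (436,170), the cassette at (201,183) and the tape at (209,232).

Run:
```python
from h import *
z=np.load("top0.npz");im,W=z["im"],z["W"]
c=cv2.resize(im[130:212,280:392],None,fx=7,fy=7,interpolation=cv2.INTER_CUBIC);cv2.imwrite("pics/c1.png",c)
hsv=cv2.cvtColor(im,cv2.COLOR_BGR2HSV)
reg=np.zeros(im.shape[:2],bool);reg[130:212,290:392]=1
m=reg&(hsv[...,0]>100)&(hsv[...,0]<125)&(hsv[...,1]>120)&(W[...,2]>.07)&(W[...,2]<.085)
p=W[m];print("rim",len(p),p.min(0),p.max(0),np.median(p[:,2]))
r=cv2.minAreaRect((p[:,:2]*1000).astype(np.float32));print(r,cv2.boxPoints(r))
m=reg&(hsv[...,0]>12)&(hsv[...,0]<28)&(hsv[...,1]>120)&(W[...,2]>.03)&(W[...,2]<.07)
for lo,hi in((130,160),(180,212)):
    k=m.copy();k[:lo]=0;k[hi:]=0;print("port",k.sum(),W[k].mean(0) if k.any() else 0, W[k].min(0),W[k].max(0))
z=np.load("scene0.npz");im,W=z["im"],z["W"]
c=cv2.resize(im[130:240,250:360],None,fx=5,fy=5,interpolation=cv2.INTER_CUBIC);cv2.imwrite("pics/c2.png",c)
```

```text
rim 5 [ 0.65899549 -0.08553632  0.07256253] [ 0.66920825 -0.02577784  0.08124717] 0.07825992679135352
((664.6616821289062, -55.803794860839844), (60.50632095336914, 1.8719048500061035), 80.9824447631836) [[658.9955   -85.53634 ]
 [660.84424  -85.829735]
 [670.3279   -26.07125 ]
 [668.4791   -25.777855]]
port 28 [ 0.67864533 -0.06019402  0.05516753] [ 0.67241405 -0.07051873  0.04931799] [ 0.68487507 -0.05006613  0.0608261 ]
port 34 [ 0.51009906 -0.03415866  0.05571664] [ 0.50103106 -0.04451706  0.04661123] [ 0.51850257 -0.02706592  0.06640592]
```

View pics/c1.png

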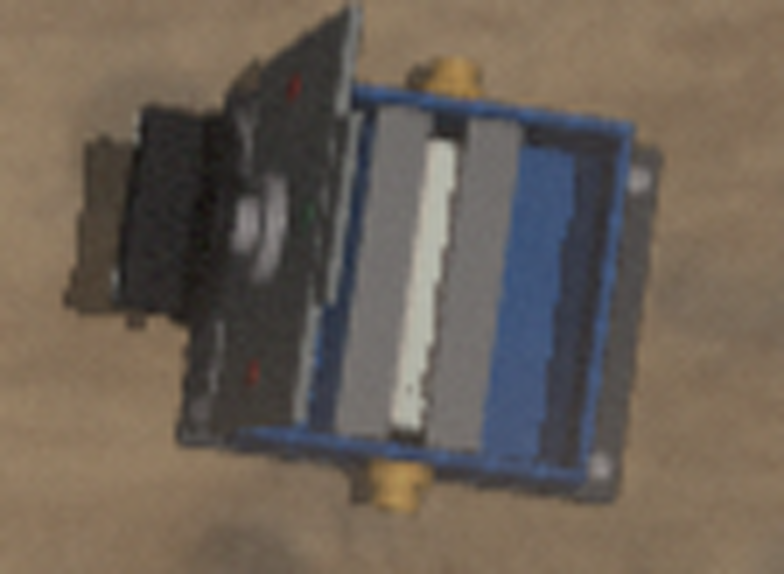

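View pics/c2.png

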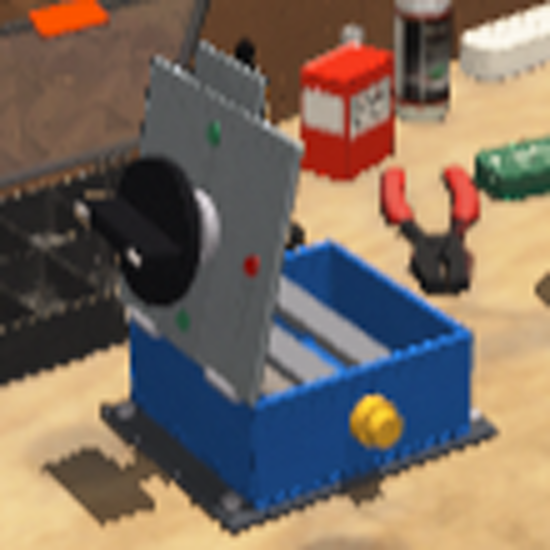

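The enlarged top crop shows the rim corners on the -y side at crop px (632,125) and (585,482), and the ports at (448,78) and (397,487). In the scene crop the cover leans nearly upright, with its handle facing +y.

Run:
```python
from h import *
def ray(n,u,v,z):
    c=arm.get_calibration(n);E=np.array(c["extrinsics"]);f=200/np.tan(np.radians(c["fovy"])/2)
    r=E[:3,:3]@np.array([(u-c["cx"])/f,-(v-c["cy"])/f,-1]);o=E[:3,3];return o+r*(z-o[2])/r[2]
g=lambda x,y:(280+(x+.5)/7-.5,130+(y+.5)/7-.5)
A=ray("top",*g(632,125),.078);B=ray("top",*g(585,482),.078)
print("corners",A,B,np.linalg.norm(A-B))
P1=ray("top",*g(448,78),.05);P2=ray("top",*g(397,487),.05)
for name,d in(("edge",A-B),("port",P1-P2)):print(name,np.degrees(np.arctan2(d[1],d[0])))
d=(A-B)[:2];d/=np.linalg.norm(d);n=np.array([-d[1],d[0]])
print("centre from edge",(A+B)[:2]/2+.075*n,"ports",(P1+P2)/2)
# rim points in scene: local coords
th=np.arctan2(d[1],d[0]);C=(A+B)[:2]/2+.075*n
z=np.load("scene0.npz");im,W=z["im"],z["W"]
X=W-np.array([*C,0]);L=np.stack([X[...,:2]@d,X[...,:2]@n,X[...,2]],-1)
hsv=cv2.cvtColor(im,cv2.COLOR_BGR2HSV)
reg=np.zeros(im.shape[:2],bool);reg[130:240,250:360]=1
b=reg&(hsv[...,0]>100)&(hsv[...,0]<125)&(hsv[...,1]>120)&(abs(L[...,0])<.12)&(abs(L[...,1])<.12)
print("blue local",np.percentile(L[b],[1,99],axis=0))
c=reg&(hsv[...,1]<60)&(hsv[...,2]>85)&(L[...,2]>.1)&(L[...,2]<.26)&(abs(L[...,0])<.09)&(abs(L[...,1])<.12)
q=L[c][:,1:];
for _ in range(4):
    m=q.mean(0);u=np.linalg.svd(q-m)[2][0];r=(q-m)@[-u[1],u[0]];q=q[abs(r)<.006]
u*=np.sign(u[1]);print("cover n",len(q),"angle",np.arctan2(u[1],-u[0]),"mean",m,"y at z=.078",m[0]+(.078-m[1])*u[0]/u[1],"zmax",q[:,1].max())
s=arm.observe();print("TCP local",(s["ee_pos"][:2]-C)@d,(s["ee_pos"][:2]-C)@n)
# anything tall near approach
z=np.load("top0.npz");W=z["W"];X=W-np.array([*C,0]);L=np.stack([X[...,:2]@d,X[...,:2]@n,X[...,2]],-1)
k=(L[...,2]>.12)&(L[...,2]<.5)&(abs(L[...,0])<.35)&(abs(L[...,1])<.35)&(W[...,0]>.3)
H,xe,ye=np.histogram2d(L[k][:,0],L[k][:,1],bins=14,range=[[-.35,.35]]*2,weights=None);print(H.astype(int))
```

```text
corners [ 0.654849   -0.13116303  0.078     ] [ 0.50906205 -0.10885032  0.078     ] 0.14748455131162846
edge -8.701599345788711
port -8.0916695495828
centre from edge [ 0.59330216 -0.04586995] ports [ 0.59483825 -0.04591456  0.05      ]
blue local [[-0.0771848  -0.07221527  0.00833854]
 [ 0.07161427  0.07629916  0.07850297]]
cover n 1021 angle 1.3499604530732154 mean [0.05674331 0.18490357] y at z=.078 0.0807428637941573 zmax 0.249748110491692
TCP local -0.2719426444445121 -0.5798201006381165
[[  0   0   0   0   0   0   0   0   0   0   0   0   0   0]
 [  0   0   0   0   0   0   0   0   0   0   0   0   0   0]
 [  0   0   0   0   0   0   0   0   0   0   0   0   0   0]
 [  0   0   0   0   0   0   0   0   0   0   0   0   0   0]
 [  0   0   0   0   0   0   0   0   0   0   0   0   0   0]
 [  0   0   0   0   0   0   0  34  77   0   0   0   0   0]
 [  0   0   0   0   0   0   0  95 276 113   0   0   0   0]
 [  0   0   0   0   0   0   0  92 257 115   0   0   0   0]
 [  0   0   0   0   0   0   0  38  77   0   0   0   0  15]
 [  0   0   0   0   0   0   0   0   0   0   0  26  52 228]
 [  0   0   0   0   0   0   0   0   0  85 212 499 534 430]
 [  0   0   0   0   0  11  51 166  48  51  43 404 378 381]
 [  0   0   0   0   5 108  69  60  55  57   0 371 376 376]
 [ 82   0   0   0   7   0   0   0   0 418 785 785 651 602]]
```

>>> jog_arm(hand=[1, 1, 1, 1, 1, 1, 1, 1, 1, 1, 1, 1, 1, 1, 1, 1, 1, 1, 1, 1], xyz=[[0, 0, -41], [0, 0, -41], [0, 0, -41], [0, 0, -41], [28.9, -21.7, 0], [28.9, -21.7, 0], [28.9, -21.7, 0], [28.9, -21.7, 0], [28.9, -21.7, 0], [28.9, -21.7, 0], [28.9, -21.7, 0], [28.9, -21.7, 0], [28.9, -21.7, 0], [28.9, -21.7, 0], [28.9, -21.7, 0], [28.9, -21.7, 0], [28.9, -21.7, 0], [28.9, -21.7, 0], [28.9, -21.7, 0], [28.9, -21.7, 0]], twist=[[0, 0, 0], [0, 0, 0], [0, 0, 0], [0, 0, 0], [0, 0, 0], [0, 0, 0], [0, 0, 0], [0, 0, 0], [0, 0, 0], [0, 0, 0], [0, 0, 0], [0, 0, 0], [0, 0, 0], [0, 0, 0], [0, 0, 0], [0, 0, 0], [0, 0, 0], [0, 0, 0], [0, 0, 0], [0, 0, 0]])

```text
t: 1.77
ee_pos: [0.5336, -0.08, 0.3951]
eef_rot: [[0.925, 0.379, -0.0], [0.379, -0.925, 0.0], [-0.0, -0.0, -1.0]]
ft_force: [0.6, -0.7, 0.2]
width: 0.004
grip_force: 0.0
```

>>> jog_arm(hand=[1, 1, 1, 1, 1, 1, 1, 1, 1, 1, 1, 1, 1, 1, 1, 1, 1, 1, 1, 1], xyz=[[28.9, -21.7, 0], [28.9, -21.7, 0], [28.9, -21.7, 0], [28.9, -21.7, 0], [0, 0, 0], [0, 0, 0], [0, 0, 0], [0, 0, 0], [0, 0, 0], [0, 0, 0], [0, 0, 0], [0, 0, 0], [0, 0, 0], [0, 0, 0], [0, 0, 0], [0, 0, 0], [0, 0, 0], [0, 0, 0], [0, 0, 0], [0, 0, 0]], twist=[[0, 0, 0], [0, 0, 0], [0, 0, 0], [0, 0, 0], [0, 0, -7.1], [0, 0, -7.1], [0, 0, -7.1], [0, 0, -7.1], [0, 0, -7.1], [0, 0, -7.1], [0, 0, -7.1], [0, 0, -7.1], [0, 0, -7.1], [0, 0, -7.1], [0, 0, -7.1], [0, 0, -7.1], [0, 0, -7.1], [0, 0, -7.1], [0, 0, -7.1], [0, 0, -7.1]])

```text
t: 3.43
ee_pos: [0.607, 0.0424, 0.3948]
eef_rot: [[-0.722, 0.692, -0.001], [0.692, 0.722, -0.0], [0.001, -0.001, -1.0]]
ft_force: [-0.0, -0.2, 0.2]
width: -0.0
grip_force: 0.0
```

>>> jog_arm(hand=[1, 1, 1, 1, 1, 1, 1], xyz=[[0, 0, 0], [0, 0, 0], [0, 0, 0], [0, 0, 0], [0, 0, 0], [0, 0, 0], [0, 0, 0]], twist=[[0, 0, -7.1], [0, 0, -7.1], [0, 0, -7.1], [0, 0, -7.1], [0, 0, -7.1], [0, 0, 0], [0, 0, 0]])

```text
t: 4.02
ee_pos: [0.6071, 0.0423, 0.3949]
eef_rot: [[-0.988, 0.154, -0.001], [0.154, 0.988, -0.0], [0.001, -0.0, -1.0]]
ft_force: [0.6, -0.6, -0.8]
width: -0.004
grip_force: 0.0
```

```bash
cat >> h.py <<'E'
C=np.array([.594,-.0455]);th=np.radians(-8.5);R2=np.array([[np.cos(th),np.sin(th)],[-np.sin(th),np.cos(th)]])
def loc():
    s=arm.observe();R=np.array(s["eef_rot"]);p=R2@(s["ee_pos"][:2]-C)
    print("t %.2f local mm"%s["t"],np.round([*p*1000,s["ee_pos"][2]*1000],1),"toolx deg",np.degrees(np.arctan2(R[1,0],R[0,0])).round(2),"z",R[:,2].round(3),"F",np.round(s["ft_force"],1),"w",s["width"],"grip",s["grip_force"],"j",np.round(s["joint_pos"],2))
E
python3 -c "from h import *;loc()"
```

```text
t 4.02 local mm [ -0.   88.8 394.9] toolx deg 171.16 z [-0.001 -0.    -1.   ] F [ 0.6 -0.6 -0.8] w -0.004334715081347366 grip 0.0 j [ 0.05  0.26  1.49  0.    1.4  -1.37]
```

>>> jog_arm(hand=[1, 1, 1, 1, 1, 1, 1, 1, 1, 1, 1, 1, 1, 1, 1], xyz=[[0, 0, 41], [0, 0, 41], [0, 0, 41], [0, 0, 41], [0, -10, 0], [0, -10, 0], [0, -10, 0], [0, -12, 0], [0, -12, 0], [0, -10.5, 5], [0, -10.5, 5], [0, -10, 6.5], [0, -10, 6.5], [0, -9, 8], [0, -9, 8]], twist=[[0, 0, 0], [0, 0, 0], [0, 0, 0], [0, 0, 0], [0, 0, 0], [0, 0, 0], [0, 0, 0], [0, 0, 0], [0, 0, 0], [0, 0, 0], [0, 0, 0], [0, 0, 0], [0, 0, 0], [0, 0, 0], [0, 0, 0]])

```text
t: 5.27
ee_pos: [0.59, -0.0703, 0.1913]
eef_rot: [[-0.989, 0.15, -0.001], [0.15, 0.989, -0.0], [0.001, -0.0, -1.0]]
ft_force: [0.0, 0.0, 0.0]
width: -0.003
grip_force: 0.2
```

Run:
```python
from h import *
loc(); im,d,W,c=cloud("scene"); cv2.imwrite("pics/s1.png",cv2.resize(im[100:260,230:400],None,fx=3.5,fy=3.5))
```

```text
t 5.27 local mm [ -0.3 -25.2 191.3] toolx deg 171.37 z [-0.001 -0.    -1.   ] F [0. 0. 0.] w -0.0028454015640413033 grip 0.2365524502943117 j [-0.14  0.43  1.73 -0.    0.99 -1.56]
```

View pics/s1.png

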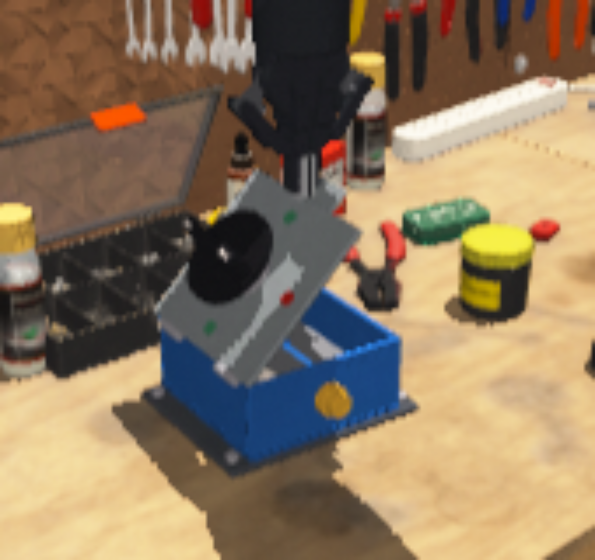

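The scene shows the cover pushed down to about 0.75 rad, with the finger on the lip at crop (305,185). Nothing else has moved, so I continue along the arc.

>>> jog_arm(hand=[1, 1, 1, 1, 1, 1, 1, 1, 1, 1, 1, 1, 1], xyz=[[0, -7.5, 9.5], [0, -7.5, 9.5], [0, -6.5, 10], [0, -6.5, 10], [0, -5, 11], [0, -5, 11], [0, -3, 11.5], [0, -3, 11.5], [0, -1, 8], [0, -1, 8], [0, 0, 2], [0, 0, 2], [0, 0, 0]], twist=[[0, 0, 0], [0, 0, 0], [0, 0, 0], [0, 0, 0], [0, 0, 0], [0, 0, 0], [0, 0, 0], [0, 0, 0], [0, 0, 0], [0, 0, 0], [0, 0, 0], [0, 0, 0], [0, 0, 0]])

```text
t: 6.4
ee_pos: [0.5835, -0.1146, 0.0882]
eef_rot: [[-0.989, 0.15, -0.0], [0.15, 0.989, 0.0], [0.0, 0.0, -1.0]]
ft_force: [-0.3, 0.2, 1.1]
width: 0.004
grip_force: 0.0
```

>>> jog_arm(hand=[1, 1, 1, 1], xyz=[[0, 0, 1], [0, 0, 1], [0, 0, 1], [0, 0, 0]], twist=[[0, 0, 0], [0, 0, 0], [0, 0, 0], [0, 0, 0]])

```text
t: 6.73
ee_pos: [0.5835, -0.1147, 0.0855]
eef_rot: [[-0.989, 0.15, 0.0], [0.15, 0.989, -0.0], [-0.0, -0.0, -1.0]]
ft_force: [0.4, -0.2, -0.5]
width: 0.001
grip_force: 0.0
```

Run:
```python
from h import *
loc(); im,d,W,c=cloud("scene"); cv2.imwrite("pics/s2.png",cv2.resize(im[130:260,240:370],None,fx=4.5,fy=4.5))
```

```text
t 6.73 local mm [ -0.1 -70.   85.5] toolx deg 171.38 z [ 0. -0. -1.] F [ 0.4 -0.2 -0.5] w 0.0014240600188133064 grip 0.0 j [-0.21  0.58  1.78  0.    0.78 -1.63]
```

View pics/s2.png

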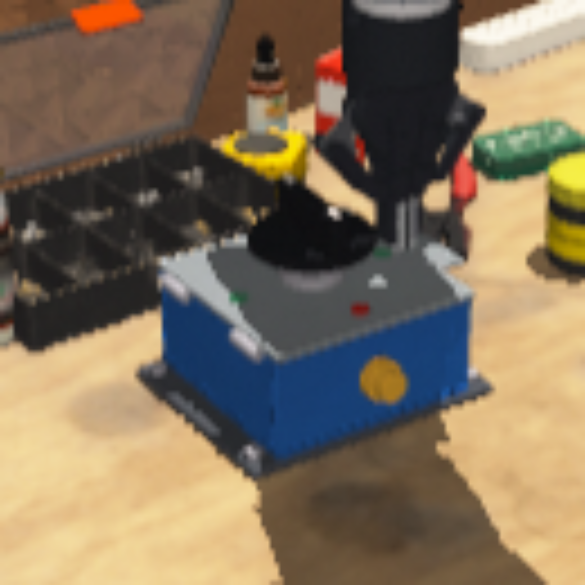

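The cover is down or nearly so, and the fingertip is beside the handle. I press 1 mm at a time until there is force.

>>> jog_arm(hand=[1, 1, 1], xyz=[[0, 0, 0.7], [0, 0, 0.7], [0, 0, 0]], twist=[[0, 0, 0], [0, 0, 0], [0, 0, 0]])

```text
t: 7.03
ee_pos: [0.5835, -0.1148, 0.0841]
eef_rot: [[-0.989, 0.15, 0.0], [0.15, 0.989, -0.0], [-0.0, 0.0, -1.0]]
ft_force: [-0.1, -0.4, 1.5]
width: -0.002
grip_force: 0.7
```

>>> jog_arm(hand=[1, 1, 1], xyz=[[0, 0, 0.7], [0, 0, 0.7], [0, 0, 0]], twist=[[0, 0, 0], [0, 0, 0], [0, 0, 0]])

```text
t: 7.28
ee_pos: [0.5836, -0.1148, 0.0839]
eef_rot: [[-0.989, 0.15, 0.0], [0.15, 0.989, -0.0], [-0.0, -0.0, -1.0]]
ft_force: [-3.8, 1.3, 13.8]
width: 0.002
grip_force: 7.1
```

Contact is firm at z=84 mm, so the cover is shut. Next: go up, move over the handle, open the hand and measure.

>>> jog_arm(hand=[1, 1, 1, 1, 0, 0, 0, 0, 0, 0], xyz=[[0, 0, -41], [0, 0, -41], [0, 0, -41], [0, 0, -41], [0, 35, 0], [0, 35, 0], [0, 0, 0], [0, 0, 0], [0, 0, 0], [0, 0, 0]], twist=[[0, 0, 0], [0, 0, 0], [0, 0, 0], [0, 0, 0], [0, 0, 0], [0, 0, 0], [0, 0, 0], [0, 0, 0], [0, 0, 0], [0, 0, 0]])

```text
t: 8.12
ee_pos: [0.5936, -0.0463, 0.246]
eef_rot: [[-0.989, 0.15, -0.001], [0.15, 0.989, -0.0], [0.001, -0.0, -1.0]]
ft_force: [0.6, -0.4, -0.2]
width: 0.846
grip_force: 0.0
```

Run:
```python
from h import *
loc(); im,d,W,c=cloud("wrist"); cv2.imwrite("pics/w1.png",im)
X=W-np.array([*C,0]);L=np.stack([X[...,:2]@R2[0],X[...,:2]@R2[1],X[...,2]],-1)*1000
np.savez("w1.npz",im=im,d=d,L=L)
g=im.max(-1);b=(g<70)&(abs(L[...,0])<70)&(abs(L[...,1])<70)&(d>0)
for nm,k in(("disc",b&(abs(L[...,2]-116)<6)),("rib",b&(abs(L[...,2]-142)<5))):
    p=L[k]
    if len(p)<10: print(nm,len(p));continue
    r=cv2.minAreaRect(p[:,:2].astype(np.float32));print(nm,len(p),"zmed",np.median(p[:,2]),"rect",r,"circle",cv2.minEnclosingCircle(p[:,:2].astype(np.float32)))
k=(abs(L[...,2]-84)<4)&(abs(L[...,0])<80)&(abs(L[...,1])<100)
p=L[k];A=np.c_[p[:,:2],np.ones(len(p))];print("cover plane",len(p),np.linalg.lstsq(A,p[:,2],rcond=None)[0])
```

```text
t 8.12 local mm [ -0.3  -0.8 246. ] toolx deg 171.35 z [-0.001 -0.    -1.   ] F [ 0.6 -0.4 -0.2] w 0.8459812320016032 grip 0.0 j [-0.1   0.36  1.68 -0.    1.09 -1.52]
disc 4874 zmed 115.81449226778489 rect ((-0.8586959838867188, -0.5888290405273438), (81.61629486083984, 81.39508819580078), 2.9512882232666016) circle ((-0.40358150005340576, -0.09646094590425491), 41.4985237121582)
rib 1237 zmed 141.49645296321953 rect ((-1.0451812744140625, -0.8283529281616211), (14.043502807617188, 75.8994369506836), 86.15641021728516) circle ((-1.0103697776794434, -0.3432769775390625), 38.05302429199219)
cover plane 17821 [1.72001567e-04 1.69879301e-03 8.36814366e+01]
```

View pics/w1.png

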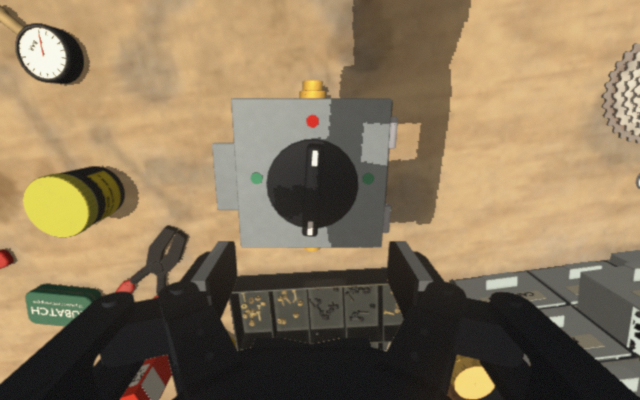

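The wrist view from above shows the cover level (plane slope under 0.002). The handle is centred at px (312,182) with the rib vertical, and its centre is within 1 mm of the TCP axis at heights 116/142, as expected. I align with the rib, descend and grip.

>>> jog_arm(hand=[0, 0, 0, 0, 0, 1, 1, 1, 1, 1, 1, 1, 1], xyz=[[0, 0, 30], [0, 0, 30], [0, 0, 30], [0, 0, 26], [0, 0, 10], [0, 0, 0], [0, 0, 0], [0, 0, 0], [0, 0, 0], [0, 0, 0], [0, 0, 0], [0, 0, 0], [0, 0, 0]], twist=[[0, 0, 3.5], [0, 0, 0], [0, 0, 0], [0, 0, 0], [0, 0, 0], [0, 0, 0], [0, 0, 0], [0, 0, 0], [0, 0, 0], [0, 0, 0], [0, 0, 0], [0, 0, 0], [0, 0, 0]], squeeze=50)

```text
t: 9.25
ee_pos: [0.5946, -0.046, 0.1215]
eef_rot: [[-0.978, 0.21, 0.002], [0.21, 0.978, -0.001], [-0.002, -0.0, -1.0]]
ft_force: [0.3, -3.2, 4.7]
width: 0.15
grip_force: 52.7
```

>>> jog_arm(hand=[1, 1, 1, 1, 1, 1, 1], xyz=[[0, 0, 2], [0, 0, 2], [0, 0, 2], [0, 0, 2], [0, 0, 2], [0, 0, 2], [0, 0, 0]], twist=[[0, 0, 0], [0, 0, 0], [0, 0, 0], [0, 0, 0], [0, 0, 0], [0, 0, 0], [0, 0, 0]])

```text
t: 9.83
ee_pos: [0.5946, -0.0461, 0.1093]
eef_rot: [[-0.978, 0.21, 0.002], [0.21, 0.978, -0.001], [-0.002, -0.0, -1.0]]
ft_force: [-1.6, -4.2, 8.5]
width: 0.151
grip_force: 53.2
```

>>> jog_arm(hand=[1, 1, 1], xyz=[[0, 0, 1], [0, 0, 0], [0, 0, 0]], twist=[[0, 0, 0], [0, 0, 0], [0, 0, 0]])

```text
t: 10.08
ee_pos: [0.5946, -0.0461, 0.1086]
eef_rot: [[-0.978, 0.21, 0.002], [0.21, 0.978, -0.001], [-0.002, -0.0, -1.0]]
ft_force: [-2.0, -3.9, 9.9]
width: 0.147
grip_force: 53.2
```

>>> jog_arm(hand=[1, 1, 1], xyz=[[0, 0, 1], [0, 0, 0], [0, 0, 0]], twist=[[0, 0, 0], [0, 0, 0], [0, 0, 0]])

```text
t: 10.33
ee_pos: [0.5946, -0.046, 0.108]
eef_rot: [[-0.978, 0.21, 0.002], [0.21, 0.978, -0.001], [-0.002, -0.0, -1.0]]
ft_force: [-2.2, -4.1, 11.5]
width: 0.155
grip_force: 53.7
```

Run:
```python
from h import *
loc(); im,d,W,c=cloud("wrist")
X=W-np.array([*C,0]);L=np.stack([X[...,:2]@R2[0],X[...,:2]@R2[1],X[...,2]],-1)*1000
b=(im.max(-1)<70)&(np.hypot(L[...,0],L[...,1])<39)&(d>0)
z=L[b][:,2];h,e=np.histogram(z,np.arange(90,150,1));print([(int(e[i]),int(h[i])) for i in range(len(h)) if h[i]>40])
k=(abs(L[...,2]-84)<4)&(abs(L[...,0])<75)&(abs(L[...,1])<70);print(np.median(L[k][:,2]))
```

```text
t 10.33 local mm [  0.7  -0.4 108. ] toolx deg 167.88 z [ 0.002 -0.001 -1.   ] F [-2.2 -4.1 11.5] w 0.15509582604421562 grip 53.726651072502136 j [-0.1   0.54  1.77 -0.    0.83 -1.46]
[(100, 719), (101, 4284), (102, 2595), (103, 169), (116, 42), (118, 41), (119, 42), (120, 50), (122, 42), (123, 55), (124, 104), (125, 224), (126, 862), (127, 2119), (128, 986), (129, 93), (130, 51), (132, 41), (133, 61), (134, 56), (135, 57), (136, 66), (137, 50), (144, 224), (145, 212), (147, 44), (148, 65)]
83.81409394371798
```

The disc top is at 101.7 mm against 115.8 mm before, so it is pushed fully in. Now the clockwise turn.

>>> jog_arm(hand=[1, 1, 1, 1, 1, 1, 1, 1, 1], xyz=[[0, 0, 0], [0, 0, 0], [0, 0, 0], [0, 0, 0], [0, 0, 0], [0, 0, 0], [0, 0, 0], [0, 0, 0], [0, 0, 0]], twist=[[0, 0, 5], [0, 0, 5], [0, 0, 5], [0, 0, 5], [0, 0, 5], [0, 0, 5], [0, 0, 5], [0, 0, 5], [0, 0, 5]])

```text
t: 11.13
ee_pos: [0.5944, -0.0466, 0.1079]
eef_rot: [[-0.54, 0.842, 0.001], [0.842, 0.54, -0.001], [-0.002, 0.0, -1.0]]
ft_force: [-4.1, -7.1, 12.5]
width: 0.146
grip_force: 53.8
```

>>> jog_arm(hand=[1, 1, 1, 1, 1, 1, 1, 1, 1, 1, 1], xyz=[[0, 0, 0], [0, 0, 0], [0, 0, 0], [0, 0, 0], [0, 0, 0], [0, 0, 0], [0, 0, 0], [0, 0, 0], [0, 0, 0], [0, 0, 0], [0, 0, 0]], twist=[[0, 0, 5], [0, 0, 5], [0, 0, 5], [0, 0, 5], [0, 0, 5], [0, 0, 5], [0, 0, 5], [0, 0, 5], [0, 0, 5], [0, 0, 0], [0, 0, 0]])

```text
t: 12.05
ee_pos: [0.5938, -0.0467, 0.1079]
eef_rot: [[0.21, 0.978, -0.0], [0.978, -0.21, -0.002], [-0.002, 0.0, -1.0]]
ft_force: [-6.0, -6.6, 15.3]
width: 0.147
grip_force: 54.0
```

```bash
cat > m.py <<'E'
from h import *
loc(); im,d,W,c=cloud("wrist")
X=W-np.array([*C,0]);L=np.stack([X[...,:2]@R2[0],X[...,:2]@R2[1],X[...,2]],-1)*1000
b=(im.max(-1)<70)&(np.hypot(L[...,0],L[...,1])<41)&(d>0)
z=L[b][:,2];h,e=np.histogram(z,np.arange(90,150,1));print([(int(e[i]),int(h[i])) for i in range(len(h)) if h[i]>150])
E
python3 m.py
```

```text
t 12.05 local mm [ -0.   -1.2 107.9] toolx deg 77.87 z [-0.    -0.002 -1.   ] F [-6.  -6.6 15.3] w 0.14743334409828665 grip 53.98961305618286 j [-0.1   0.54  1.77 -0.    0.83  0.12]
[(100, 1006), (101, 5158), (102, 2781), (103, 167), (125, 231), (126, 886), (127, 2094), (128, 870), (144, 216), (145, 165)]
```

The turn is at about 93°, still fully pressed. I ease up with the spring, release and retreat.

>>> jog_arm(hand=[1, 1, 1, 1, 0, 0, 0, 0, 0, 0, 0, 0, 0, 0, 0, 0, 0, 0, 0], xyz=[[0, 0, -2], [0, 0, -2], [0, 0, -2], [0, 0, 0], [0, 0, 0], [0, 0, 0], [0, 0, 0], [0, 0, 0], [0, 0, 0], [0, 0, 0], [0, 0, -15], [0, 0, -25], [0, 0, -30], [0, 0, -30], [0, 0, -30], [0, 0, 0], [0, 0, 0], [0, 0, 0], [0, 0, 0]], twist=[[0, 0, 0], [0, 0, 0], [0, 0, 0], [0, 0, 0], [0, 0, 0], [0, 0, 0], [0, 0, 0], [0, 0, 0], [0, 0, 0], [0, 0, 0], [0, 0, 0], [0, 0, 0], [0, 0, 0], [0, 0, 0], [0, 0, 0], [0, 0, 0], [0, 0, 0], [0, 0, 0], [0, 0, 0]])

```text
t: 13.68
ee_pos: [0.593, -0.0455, 0.241]
eef_rot: [[0.21, 0.978, -0.003], [0.978, -0.21, 0.0], [-0.0, -0.003, -1.0]]
ft_force: [-0.5, 0.1, 0.3]
width: 1.006
grip_force: 0.0
```

```bash
cat >> m.py <<'E'
cv2.imwrite("pics/w2.png",im)
m=np.median(z[(z>98)&(z<120)]);k=b&(abs(L[...,2]-m-26)<5);print("disc",m,"rib",k.sum(),cv2.minAreaRect(L[k][:,:2].astype(np.float32)))
k=(abs(L[...,2]-84)<4)&(abs(L[...,0])<80)&(abs(L[...,1])<100)
p=L[k];A=np.c_[p[:,:2],np.ones(len(p))];print("cover plane",len(p),np.linalg.lstsq(A,p[:,2],rcond=None)[0])
E
python3 m.py
```

```text
t 13.68 local mm [-1.00e+00 -1.00e-01  2.41e+02] toolx deg 77.88 z [-0.003  0.    -1.   ] F [-0.5  0.1  0.3] w 1.005638383254735 grip 0.0 j [-0.1   0.37  1.69  0.    1.09  0.11]
[(108, 1154), (109, 2521), (110, 900), (134, 357), (135, 533)]
disc 109.4328577515167 rib 1216 ((0.375335693359375, 0.3602409362792969), (75.75139617919922, 13.63332462310791), 86.09555053710938)
cover plane 18269 [2.69369306e-04 1.13002067e-03 8.36348207e+01]
```

View pics/w2.png

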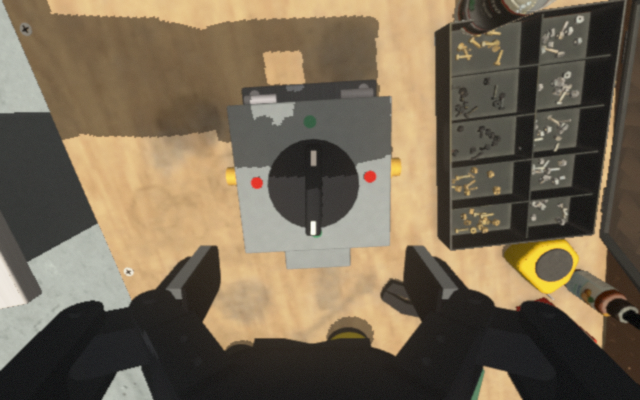

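The rib (px 313,160 to 313,230) now lines up with the green dots, at about 94° turned. The disc sits at 109.4 mm, so it is pushed in about 6.5 mm and seated. The cover is level and the gripper is clear.

```bash
python3 -c "from bench import arm;print(arm.finish_job())"
```

```text
the job is handed in; nothing more can be done
None
```

The cover is shut and the handle is locked: turned about 94° clockwise and sprung up into its seat, about 6.5 mm in. The arm was clear of everything, and I handed the job in at about 13.7 s of the 45 s; no verdict came back.

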